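# Torque the washer drum hub bolt

## Task

Tighten the bolt of the bright aluminium three-armed drum hub: swing the orange-handled click wrench that sits on it clockwise (seen from above) until the bolt is fully home and the handle's breakaway joint trips, so that the handle stays visibly bent against the wrench head. Stop soon after it trips rather than folding the handle round to its end stop, let go and move clear, and leave the blue-handled wrench on the black motor where it is.

Things in the scene. Friction and masses are not known exactly. Their poses are not given: they have to be found in the camera images.
- hub: Fixed washer drum hub on a grey 150 x 150 x 12 mm plate: bright aluminium, three arms 124 mm out, up to 65 mm high. Origin on the bench under the bolt, whose axis is vertical through it. The orange-handled click wrench sits on the bolt (head top 102 mm above the bench). The black finned motor on a like plate has the same wrench with a blue handle.
- click_grip (a point): Point on the centreline of the orange grip, 90 mm above the bench, 200 mm from the bolt axis while straight. The grip is a level round bar 28 mm thick, reaching 55 mm from here towards the bolt and 82 mm outwards. Nothing near it is taller than 20 mm. It lies roughly along -x from the bolt; push it sideways here, straddled or from one side, or grip it.
- hub_bolt (a joint): Turn of the hub bolt with the wrench head, rad, growing clockwise seen from above. It starts between 0.05 and 0.4 and is fully home against a hard stop at 0.6. Turning takes about 2.5 N sideways at the grip point; it stays where it is left.
- click (a joint): Bend of the orange handle at the breakaway joint, a vertical pin 60 mm from the bolt axis, rad, growing clockwise from above. 0 = straight (start). Head and handle turn as one until the bolt is home, then about 10 N sideways at the grip point trips it; it stays bent where left. Tripped from 0.15; over-folded beyond 0.7, end stop at 0.8.
- motor_click_grip (a point): The same point on the blue-handled wrench on the black motor (90 mm above the bench, 200 mm from that bolt's axis). A bystander, to be left where it is.

How it is judged:
By the outcome, as a careful person would: the job done as asked, in the order asked, and still so for the second after the job is handed in, with the robot touching nothing.
It also fails if it takes over 32 s, if anything falls off the work surface, if the arm or the gripper's body presses on something with over 40 N, if the wrist force passes 120 N, or if a joint passes its speed limit or range.

## Robot

A 7-joint arm with a two-finger parallel gripper is mounted at the origin on the work surface. World frame = base frame: x ahead of the robot, y to its left, z up, the work surface at z = 0. Lengths are in m, angles in rad, forces in N, time in s.
With the tool pointing down it reaches from about 0.425 to 0.925 m from the base axis. Payload 6.8 kg.
Tool frame: the origin (TCP) lies at the very end of the fingers, on their centre line; the grasp point (between the pads) lies 19 mm behind it; z points along the fingers, y is the line along which they close (so a half turn about z gives the same grasp; the last joint's range is limited). The gripper opens to 85 mm and grips with 20 to 120 N. Pads are 22 mm wide; open, the fingers measure 114 mm over their backs; the gripper's body (76 mm by 85 mm) begins 54 mm behind the grasp point. The pads swing forward as they close: fully open they stand 13 mm farther back than shut.
Start: joints at [1.079, 0.477, 0.022, 1.555, -0.011, 1.109, -0.083], TCP at [0.253, -0.626, 0.194] pointing down, gripper open.
Joint ranges: [-2.96, 2.96], [-0.34, 2.1], [-1.41, 1.46], [0.24, 2.44], [-1.37, 4.51], [0.17, 1.92], [-2.96, 2.96]. Speed limits (rad/s): [2.39, 2.39, 3.14, 3.14, 3.14, 3.14, 3.14].

## Interface

Orientations are given as a rotation vector (axis times angle).
In Python, from bench import get_obs, grab_frame, hand_in gives the robot as it stands.
- The arm moves only by the tool drive_tool, never from a script. Its argument "rows" is a list of rows, each an object with "offset": the shift along the tool's x, y, z as a fraction of full scale, a list of three; "rotation": the turn, a rotation vector about the tool's x, y, z as a fraction of full scale, a list of three; "claw": the opening, from 0 (shut) to 1 (fully open). In form: [{"offset": [tx, ty, tz], "rotation": [wx, wy, wz], "claw": claw}, ...]. A call has 1 to 20 rows; each row is the pose to reach, as a shift and turn from the pose commanded when the call began, along the tool's axes at that moment; what a row does not reach only later rows make up. Full scale, the value 1, is 0.15 m for a shift and 2 rad for a turn. A row lasts 1/12 s, in which the tool goes at most 41.7 mm and 7.16 degrees, less where a joint would pass 70% of its speed; a pose out of reach is approached as far as the arm can. A call with a number of a shift or a turn outside -1 to 1 is refused whole. A call with a gripper value outside its range is refused whole. The fingers move at their own pace and stop on an object; "force" is the grip in N (left out, the last holds). Time passes only in rows, so rows that repeat a pose let the fingers close. It gives the time, the measured TCP pose, the force, the opening and the grip force at its end, in the units of the state.
- get_obs(): the state, without advancing time (a new reading comes with each control period).
- grab_frame(name): name is "scene" or "top" or "wrist"; returns a dict with "frame" (480x640x3 uint8, red, green, blue), "z_map" (480x640 float32, m along the optical axis (not along the pixel's ray), 0 where there is no reading), "vfov" (degrees; the focal length in pixels is half the picture's height over the tangent of half this angle, whatever the lens; pixels are square), "cx", "cy" (the principal point, pixels), "R" (3x3) and "t" (3): a world point X has camera coordinates R X + t. Camera axes: x right, y down, z forward; pixel columns grow to the right and rows downward; lengths in m; the calibration is good to about 2 mm. A picture is of the moment at which its call begins.
- hand_in(): hands the job in; it is judged then, once.
The state is a dict: "clock": time; "joints": joint angles; "qvel": joint speeds; "tau": joint torques, N m; "tcp_pos": TCP position; "orientation": TCP orientation; "contact_force": force on the tool from outside, world axes, zero at the start; "moment": the same for the moment, N m; "grip_width": finger opening in m; "gripper_force": force on a finger pad.
Only numpy, scipy, OpenCV 4.12 (cv2) and the standard library are available. Lean on these libraries where they do the work, as an engineer would, in place of code of your own. Each camera call takes 0.05 s, during which the arm holds its last target. There are 200 camera calls.

## Working session

There is one attempt and no reset: what is moved stays moved. The work goes in short steps, Python scripts to look and compute and a tool call to move; the robot and the scene stay as the last step left them, time stands still between calls to the robot, and variables do not carry over. Pictures are saved under pics/ and viewed, at most 10 in all, crops included, and the job is handed in when it is done.

Besides the shell and the picture viewer there is one more tool, called after ">>>" by a JSON object that holds its "fn" and its "kwargs", one argument or row to a line. drive_tool: Moves the arm, as the interface text tells. Its arguments: {"type":"object","properties":{"rows":{"type":"array","items":{"type":"object","properties":{"offset":{"type":"array","items":{"type":"number"}},"rotation":{"type":"array","items":{"type":"number"}},"claw":{"type":"number"}}}},"force":{"type":"number"}},"required":["rows"]}

```bash
mkdir -p pics
cat > h.py <<'E'
import numpy as np, cv2
from bench import get_obs, grab_frame, hand_in
def K(f):
    h,w=f["frame"].shape[:2]; return h/2/np.tan(np.radians(f["vfov"])/2)
def pts(f,m):
    v,u=np.nonzero(m&(f["z_map"]>0)); z=f["z_map"][v,u]; k=K(f)
    c=np.stack([(u-f["cx"])/k*z,(v-f["cy"])/k*z,z],1)
    return (c-f["t"])@np.asarray(f["R"])
def plane(f,u,v,h):
    k=K(f); R=np.asarray(f["R"]); d=R.T@np.array([(u-f["cx"])/k,(v-f["cy"])/k,1]); o=-R.T@np.asarray(f["t"])
    return o+d*(h-o[2])/d[2]
def mask(f,lo,hi):
    return cv2.inRange(cv2.cvtColor(f["frame"],cv2.COLOR_RGB2HSV),lo,hi)>0
def save(f,n): cv2.imwrite("pics/"+n,f["frame"][:,:,::-1])
OR=((5,150,90),(20,255,255)); BL=((100,120,60),(125,255,255))
E
python3 - <<'E'
from h import *
o=get_obs(); print({k:np.round(v,3) for k,v in o.items()})
fs=[]
for n in("scene","top"):
    f=grab_frame(n); save(f,n+"0.png"); fs.append(f["frame"])
    print(n,f["vfov"],f["cx"],f["cy"],-np.asarray(f["R"]).T@f["t"])
    for c,b in(("or",OR),("bl",BL)):
        m=mask(f,*b); k,l,s,ce=cv2.connectedComponentsWithStats(m.astype(np.uint8))
        for i in range(1,k):
            if s[i,4]>60:
                p=pts(f,l==i); print(c,s[i],np.round(np.median(p,0),3) if len(p) else None,np.round(np.percentile(p,[2,98],axis=0),3).tolist() if len(p) else "")
E
```

```text
{'clock': np.float64(0.0), 'joints': array([ 1.079,  0.478,  0.022,  1.556, -0.011,  1.109, -0.083]), 'qvel': array([ 0.001, -0.001,  0.   , -0.001, -0.   ,  0.   ,  0.001]), 'tau': array([-1.0000e-03, -5.9646e+01,  1.6080e+00, -2.8120e+01,  1.2000e-02,
        9.0000e-03,  0.0000e+00]), 'tcp_pos': array([ 0.252, -0.625,  0.193]), 'orientation': array([-3.082e+00, -5.990e-01,  1.000e-03]), 'contact_force': array([ 0.44 , -0.154,  0.202]), 'moment': array([0.027, 0.023, 0.026]), 'gripper_force': np.float64(0.0), 'grip_width': np.float64(0.085)}
scene 48.66832157689521 327.0512004290866 241.01270786689554 [ 1.29709872 -0.13345812  0.66482805]
or [392 182  33  26 329] [0.455 0.125 0.1  ] [[0.418, 0.105, 0.092], [0.49, 0.146, 0.104]]
or [422 203  13  13  88] [0.504 0.149 0.099] [[0.493, 0.142, 0.092], [0.514, 0.161, 0.104]]
or [212 463  14   8  63] [ 0.939 -0.229  0.048] [[0.935, -0.237, 0.045], [0.943, -0.221, 0.05]]
bl [ 482    0   58   82 1879] [-0.817  0.881 -0.142] [[-2.436, 0.795, -0.475], [-0.796, 1.668, -0.039]]
bl [603  94  19  13 163] [0.32  0.592 0.207] [[-0.413, 0.576, -0.116
[... 663 characters left out ...]
0.096], [0.408, 0.119, 0.106]]
bl [  558    50    82   137 10149] [ 0.816 -0.64   0.017] [[0.68, -0.727, -0.0], [0.918, -0.568, 0.12]]
bl [  7 131   6  43 101] [0.732 0.532 0.128] [[0.692, 0.529, 0.123], [0.772, 0.535, 0.136]]
bl [ 22 142   6  41 100] [0.727 0.532 0.07 ] [[0.689, 0.529, 0.065], [0.771, 0.534, 0.077]]
bl [  0 180  35  50 915] [0.622 0.532 0.064] [[0.61, 0.529, 0.003], [0.671, 0.589, 0.132]]
bl [388 289  15   9 121] [ 0.455 -0.191  0.101] [[0.448, -0.205, 0.092], [0.462, -0.179, 0.106]]
bl [388 299  17  48 738] [ 0.399 -0.19   0.101] [[0.358, -0.216, 0.001], [0.441, -0.178, 0.107]]
bl [389 349  16   9 137] [ 0.345 -0.19   0.101] [[0.338, -0.205, 0.004], [0.352, -0.177, 0.106]]
```

```bash
python3 -c "
import cv2,numpy as np
a=cv2.imread('pics/scene0.png');b=cv2.imread('pics/top0.png')
cv2.imwrite('pics/both0.png',cv2.resize(np.vstack([a,b]),(400,600)))"
```

```text
(no output)
```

View pics/top0.png

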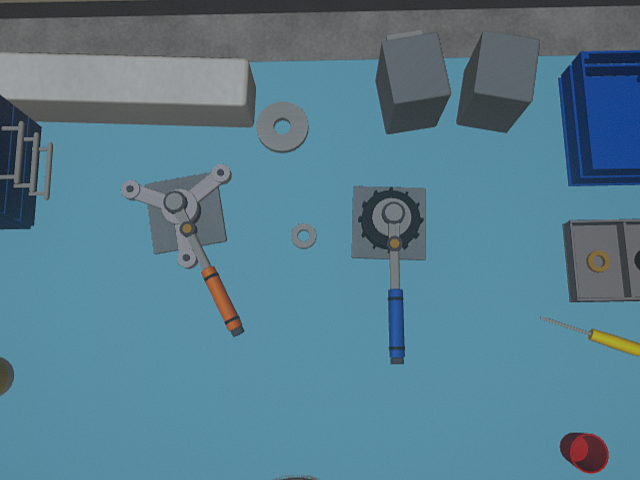

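View pics/scene0.png

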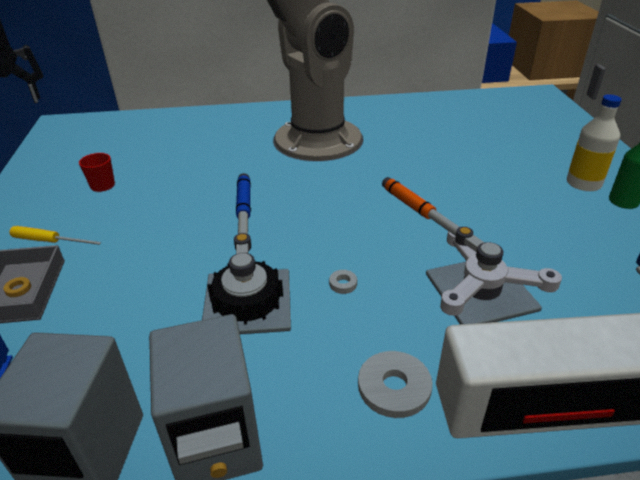

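The top view shows the hub with its wrench head at about (175,202), its brass breakaway pin at (187,229) and its orange grip from (206,268) to (238,334). The blue wrench stands at (395,330). Clockwise means swinging the orange grip left in the picture, towards +y. The scene view agrees, with the head at (490,252) and the grip at (392–435, 182–216).

```bash
cat >> h.py <<'E'
from scipy.spatial.transform import Rotation as Rn
def look(f,dump=True):
    "bolt, pin, grip axis from one top frame"
    P=pts(f,mask(f,*OR)); P=P[(P[:,2]>.085)&(P[:,2]<.112)&(P[:,0]<.6)]
    vx,vy,x,y=cv2.fitLine(P[:,:2].astype(np.float32),cv2.DIST_HUBER,0,.01,.01).ravel()
    d=np.array([vx,vy]); d*=np.sign(d[0]); c=np.array([x,y])
    return c,d,P
E
python3 - <<'E'
from h import *
t=grab_frame("top"); s=grab_frame("scene")
c,d,P=look(t); print("grip c",c,"dir",d,"yaw",np.arctan2(d[1],d[0]),"top z",np.percentile(P[:,2],97))
c2,d2,P2=look(s); print("scene grip",c2,d2)
# head: hough circle in top near (175,202); all pixels of top face by depth
A=pts(t,np.ones((480,640),bool)); q=A[(A[:,2]>.094)&(A[:,2]<.112)&(np.hypot(A[:,0]-.63,A[:,1]-.21)<.06)]
print("head depth pts",len(q),np.round(q.mean(0),4),np.round(np.percentile(q,[2,98],axis=0),3).tolist())
B=pts(s,np.ones((480,640),bool)); q=B[(B[:,2]>.098)&(B[:,2]<.112)&(np.hypot(B[:,0]-.63,B[:,1]-.21)<.06)]
print("scene head",len(q),np.round(q.mean(0),4),np.round(np.percentile(q,[2,98],axis=0),3).tolist())
# two-view ray triangulation of head
def Pm(f): k=K(f); return np.array([[k,0,f["cx"]],[0,k,f["cy"]],[0,0,1]])@np.c_[f["R"],f["t"]]
def tri(a,b): X=cv2.triangulatePoints(Pm(t),Pm(s),np.array(a,float),np.array(b,float)).ravel(); return np.round(X[:3]/X[3],4)
print("tri head",tri((175,201),(490,250)),"plane",plane(t,175,201,.102),"pin",tri((187,228.5),(465,232)),plane(t,187,228.5,.1))
# grip centroid two-view
g=[]
for f in(t,s):
    m=mask(f,*OR); l=np.zeros_like(m); 
    sl=(slice(260,340),slice(195,245)) if f is t else (slice(170,220),slice(380,440)); l[sl]=m[sl]
    g.append(cv2.minAreaRect(np.argwhere(l)[:,::-1].astype(np.float32))[0])
print("tri grip",g,tri(*g))
R=Rn.from_rotvec(get_obs()["orientation"]).as_matrix(); print(np.round(R,4))
E
python3 - <<'E'
from h import *
f=grab_frame("top"); cv2.imwrite("pics/crop.png",cv2.resize(f["frame"][150:350,110:260,::-1],None,fx=3,fy=3,interpolation=cv2.INTER_CUBIC))
E
```

```text
grip c [0.45056754 0.1332271 ] dir [0.9027688  0.43012613] yaw 0.4446325 top z 0.10705812794116656
scene grip [0.4608264  0.12760161] [0.8917297  0.45256832]
head depth pts 696 [0.6181 0.2134 0.1003] [[0.574, 0.185, 0.095], [0.656, 0.242, 0.106]]
scene head 385 [0.6225 0.2128 0.1005] [[0.575, 0.185, 0.098], [0.657, 0.238, 0.103]]
tri head [0.6378 0.2225 0.0965] plane [0.63628001 0.22082917 0.102     ] pin [0.5834 0.1976 0.0968] [0.58274859 0.19696181 0.1       ]
tri grip [(219.4164581298828, 298.6141052246094), (409.60003662109375, 195.69998168945312)] [0.4496 0.1333 0.093 ]
[[ 9.272e-01  3.744e-01 -5.000e-04]
 [ 3.744e-01 -9.272e-01  1.000e-03]
 [-0.000e+00 -1.100e-03 -1.000e+00]]
```

View pics/crop.png

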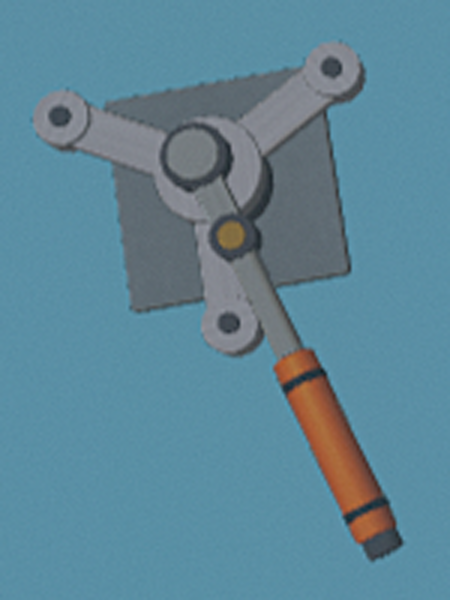

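The measurements agree. The bolt is at (0.637, 0.222), the pin is 60 mm out, the grip axis yaw is 0.445 rad and click_grip is about (0.456, 0.136). The triangulated grip height is 0.093, against 0.090 in the text. I'll travel at the present height with the fingers shut.

>>> {"fn": "drive_tool", "kwargs": {
  "rows": [
    {"offset":[0.9,-0.77,0],"rotation":[0,0,0],"claw":0},
    {"offset":[0.9,-0.77,0],"rotation":[0,0,0],"claw":0},
    {"offset":[0.9,-0.77,0],"rotation":[0,0,0],"claw":0},
    {"offset":[0.9,-0.77,0],"rotation":[0,0,0],"claw":0},
    {"offset":[0.9,-0.77,0],"rotation":[0,0,0],"claw":0},
    {"offset":[0.9,-0.77,0],"rotation":[0,0,0],"claw":0}
  ]
}}

```text
clock: 0.75
tcp_pos: [0.3378, -0.4642, 0.1942]
orientation: [-3.081, -0.61, -0.002]
contact_force: [-0.6, 0.1, -0.1]
grip_width: 0.0121
gripper_force: 0.0
```

>>> {"fn": "drive_tool", "kwargs": {
  "rows": [
    {"offset":[0.9,-0.77,0],"rotation":[0,0,0],"claw":0},
    {"offset":[0.9,-0.77,0],"rotation":[0,0,0],"claw":0},
    {"offset":[0.9,-0.77,0],"rotation":[0,0,0],"claw":0},
    {"offset":[0.9,-0.77,0],"rotation":[0,0,0],"claw":0},
    {"offset":[0.9,-0.77,0],"rotation":[0,0,0],"claw":0},
    {"offset":[0.9,-0.77,0],"rotation":[0,0,0],"claw":0}
  ]
}}

```text
clock: 1.25
tcp_pos: [0.4187, -0.3079, 0.1943]
orientation: [-3.082, -0.608, -0.002]
contact_force: [-0.4, 0.4, 0.5]
grip_width: -0.0001
gripper_force: 0.0
```

>>> {"fn": "drive_tool", "kwargs": {
  "rows": [
    {"offset":[0.9,-0.77,0],"rotation":[0,0,0],"claw":0},
    {"offset":[0.9,-0.77,0],"rotation":[0,0,0],"claw":0},
    {"offset":[0.9,-0.77,0],"rotation":[0,0,0],"claw":0},
    {"offset":[0.9,-0.77,0],"rotation":[0,0,0],"claw":0},
    {"offset":[0.9,-0.77,0],"rotation":[0,0,0],"claw":0},
    {"offset":[0.9,-0.77,0],"rotation":[0,0,0],"claw":0}
  ]
}}

```text
clock: 1.75
tcp_pos: [0.5004, -0.151, 0.1941]
orientation: [-3.082, -0.606, -0.002]
contact_force: [-0.6, -0.3, -0.3]
grip_width: 0.0
gripper_force: 0.0
```

>>> {"fn": "drive_tool", "kwargs": {
  "rows": [
    {"offset":[0.22,-0.78,0],"rotation":[0,0,0],"claw":0},
    {"offset":[0.22,-0.78,0],"rotation":[0,0,0],"claw":0},
    {"offset":[0.22,-0.78,0],"rotation":[0,0,0],"claw":0},
    {"offset":[0.22,-0.78,0],"rotation":[0,0,0],"claw":0},
    {"offset":[0.22,-0.78,0],"rotation":[0,0,0],"claw":0}
  ]
}}

```text
clock: 2.17
tcp_pos: [0.4854, -0.0329, 0.1941]
orientation: [3.083, 0.601, 0.0]
contact_force: [0.4, -0.1, -0.5]
grip_width: 0.0006
gripper_force: 0.0
```

>>> {"fn": "drive_tool", "kwargs": {
  "rows": [
    {"offset":[0.22,-0.78,0],"rotation":[0,0,0],"claw":0},
    {"offset":[0.22,-0.78,0],"rotation":[0,0,0],"claw":0},
    {"offset":[0.22,-0.78,0],"rotation":[0,0,0],"claw":0},
    {"offset":[0.22,-0.78,0],"rotation":[0,0,0],"claw":0},
    {"offset":[0.22,-0.78,0],"rotation":[0,0,0],"claw":0},
    {"offset":[0.22,-0.78,0],"rotation":[0,0,0],"claw":0},
    {"offset":[0.22,-0.78,0],"rotation":[0,0,0],"claw":0}
  ]
}}

```text
clock: 2.75
tcp_pos: [0.4728, 0.0854, 0.1938]
orientation: [3.084, 0.591, -0.001]
contact_force: [-0.7, -0.6, 0.6]
grip_width: 0.0003
gripper_force: 0.0
```

Run:
```python
from h import *
f=grab_frame("wrist"); save(f,"wrist1.png"); o=get_obs(); print(o["tcp_pos"],o["orientation"],o["contact_force"])
c,d,P=look(f); print(c,d,np.percentile(P[:,2],97))
```

```text
[0.47269824 0.08581327 0.19377604] [ 3.08448591e+00  5.91978853e-01 -7.74995504e-04] [-0.07047883 -0.77908999  0.99159722]
[0.45455852 0.12974809] [0.8942057 0.4476563] 0.10498604925967073
```

View pics/wrist1.png

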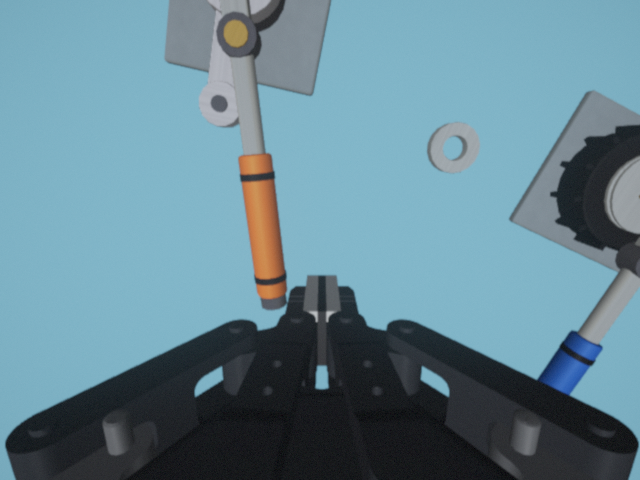

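The wrist view shows the orange grip at (240–285, 155–305), with the shut fingers at (322,300) on its −y side and clear of it. I'll descend and work out the push arc.

>>> {"fn": "drive_tool", "kwargs": {
  "rows": [
    {"offset":[0,0,0.84],"rotation":[0,0,-0.03],"claw":0},
    {"offset":[0,0,0.84],"rotation":[0,0,-0.03],"claw":0},
    {"offset":[0,0,0.84],"rotation":[0,0,-0.03],"claw":0},
    {"offset":[0,0,0.84],"rotation":[0,0,-0.03],"claw":0},
    {"offset":[0,0,0.84],"rotation":[0,0,-0.03],"claw":0},
    {"offset":[0,0,0.84],"rotation":[0,0,-0.03],"claw":0},
    {"offset":[0,0,0.84],"rotation":[0,0,-0.03],"claw":0}
  ]
}}

```text
clock: 3.38
tcp_pos: [0.4744, 0.0888, 0.0706]
orientation: [3.065, 0.69, 0.007]
contact_force: [1.1, 1.8, 0.6]
grip_width: -0.0001
gripper_force: 0.0
```

```bash
cat >> h.py <<'E'
BOLT=np.array([.637,.222])
def u(a): return np.array([np.cos(a),np.sin(a)])
def n(a): return np.array([-np.sin(a),np.cos(a)])
def contact(th,b=0,off=.0285):
    "TCP for head yaw th and bend b; handle yaw th-b"
    return BOLT-.06*u(th)-.14*u(th-b)-off*n(th-b)
def table(lst):
    o=get_obs(); R=Rn.from_rotvec(o["orientation"]).as_matrix(); yaw=np.arctan2(R[1,0],R[0,0])
    print("tcp",np.round(o["tcp_pos"],4),"yaw",round(yaw,3),"F",np.round(o["contact_force"],1),"t",round(float(o["clock"]),2))
    for th,b in lst:
        w=np.r_[contact(th,b)-o["tcp_pos"][:2],0]; q=R.T@w/.15
        print("th %.2f b %.2f off %.3f %.3f rotz %.3f"%(th,b,q[0],q[1],(yaw-(th-b))/2))
def bend(f):
    c,d,P=look(f); y=np.arctan2(d[1],d[0]); s=float((BOLT-c)@n(y))
    print("grip yaw %.3f line-to-bolt %.4f bend~%.3f head yaw~%.3f"%(y,s,np.arcsin(np.clip(s/.06,-1,1)),y+np.arcsin(np.clip(s/.06,-1,1))))
E
python3 - <<'E'
from h import *
bend(grab_frame("top")); table([(.445-.05*i,0) for i in range(0,9)])
E
```

```text
Traceback (most recent call last):
  File "h.py", line 36, in bend
    c,d,P=look(f); y=np.arctan2(d[1],d[0]); s=float((BOLT-c)@n(y))
          ~~~~^^^
  File "h.py", line 20, in look
    vx,vy,x,y=cv2.fitLine(P[:,:2].astype(np.float32),cv2.DIST_HUBER,0,.01,.01).ravel()
              ~~~~~~~~~~~^^^^^^^^^^^^^^^^^^^^^^^^^^^^^^^^^^^^^^^^^^^^^^^^^^^^^
cv2.error: OpenCV(4.12.0) /io/opencv/modules/imgproc/src/linefit.cpp:50: error: (-215:Assertion failed) count > 0 in function 'fitLine2D_wods'
```

Run:
```python
from h import *
for k in("scene","wrist"):
    f=grab_frame(k); save(f,k+"2.png")
    try: bend(f)
    except Exception as e: print(k,"none")
table([(.445-.05*i,0) for i in range(0,9)])
```

```text
grip yaw 0.493 line-to-bolt 0.0004 bend~0.006 head yaw~0.499
grip yaw 0.458 line-to-bolt 0.0022 bend~0.037 head yaw~0.495
tcp [0.4738 0.0889 0.07  ] yaw 0.443 F [ 0.  -0.5  0.7] t 3.53
th 0.45 b 0.00 off 0.031 -0.142 rotz -0.001
th 0.40 b 0.00 off 0.023 -0.209 rotz 0.024
th 0.34 b 0.00 off 0.018 -0.276 rotz 0.049
th 0.29 b 0.00 off 0.017 -0.344 rotz 0.074
th 0.24 b 0.00 off 0.019 -0.411 rotz 0.099
th 0.20 b 0.00 off 0.025 -0.478 rotz 0.124
th 0.14 b 0.00 off 0.033 -0.545 rotz 0.149
th 0.09 b 0.00 off 0.046 -0.611 rotz 0.174
th 0.04 b 0.00 off 0.061 -0.677 rotz 0.199
```

View pics/scene2.png

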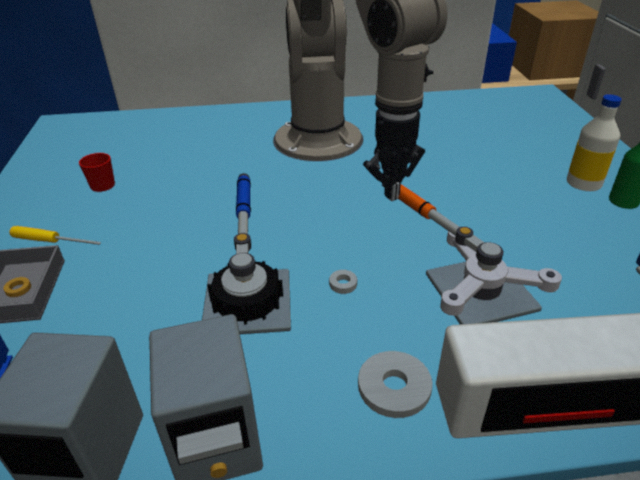

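The scene view shows the shut fingers at (392,195) beside the grip, ready to push. I'll push in steps and measure after each one.

>>> {"fn": "drive_tool", "kwargs": {
  "rows": [
    {"offset":[0.03,-0.1,0],"rotation":[0,0,0],"claw":0},
    {"offset":[0.03,-0.14,0],"rotation":[0,0,0],"claw":0},
    {"offset":[0.03,-0.16,0],"rotation":[0,0,0.01],"claw":0},
    {"offset":[0.03,-0.18,0],"rotation":[0,0,0.015],"claw":0},
    {"offset":[0.02,-0.2,0],"rotation":[0,0,0.02],"claw":0},
    {"offset":[0.02,-0.22,0],"rotation":[0,0,0.03],"claw":0},
    {"offset":[0.02,-0.24,0],"rotation":[0,0,0.035],"claw":0},
    {"offset":[0.02,-0.26,0],"rotation":[0,0,0.04],"claw":0},
    {"offset":[0.02,-0.28,0],"rotation":[0,0,0.05],"claw":0},
    {"offset":[0.02,-0.3,0],"rotation":[0,0,0.06],"claw":0}
  ]
}}

```text
clock: 4.37
tcp_pos: [0.4554, 0.1309, 0.068]
orientation: [-3.101, -0.503, 0.0]
contact_force: [0.1, 0.4, -0.4]
grip_width: -0.0001
gripper_force: 0.0
```

Run:
```python
from h import *
for k in("scene","wrist"):
    f=grab_frame(k)
    try: bend(f)
    except Exception as e: print(k,"none")
table([(.35-.05*i,0) for i in range(0,9)])
```

```text
grip yaw 0.470 line-to-bolt 0.0053 bend~0.088 head yaw~0.559
grip yaw 0.432 line-to-bolt 0.0046 bend~0.077 head yaw~0.509
tcp [0.4553 0.1312 0.068 ] yaw 0.323 F [ 0.7 -0.2  0.2] t 4.47
th 0.35 b 0.00 off 0.013 0.036 rotz -0.013
th 0.30 b 0.00 off 0.003 -0.030 rotz 0.012
th 0.25 b 0.00 off -0.003 -0.097 rotz 0.037
th 0.20 b 0.00 off -0.006 -0.165 rotz 0.062
th 0.15 b 0.00 off -0.005 -0.232 rotz 0.087
th 0.10 b 0.00 off -0.002 -0.299 rotz 0.112
th 0.05 b 0.00 off 0.006 -0.366 rotz 0.137
th -0.00 b 0.00 off 0.016 -0.433 rotz 0.162
th -0.05 b 0.00 off 0.030 -0.498 rotz 0.187
```

Run:
```python
from h import *
f=grab_frame("wrist"); save(f,"wrist3.png")
```

```text
(no output)
```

View pics/wrist3.png

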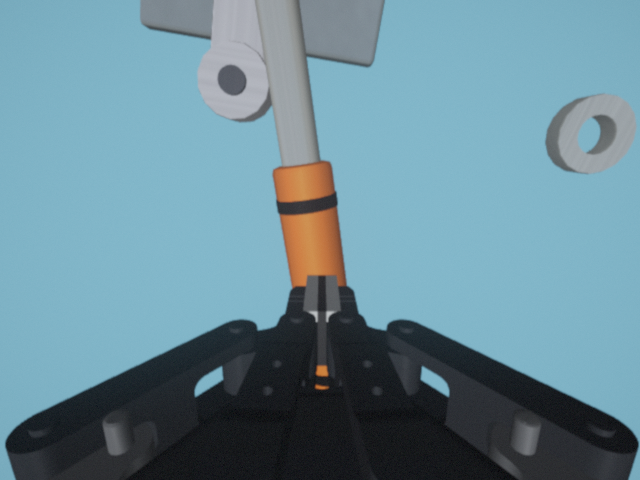

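The wrist view shows the bar running behind the fingers, from (305,170) to (322,378), with no contact force. That doesn't fit the expected pose, so I'll check it with depth.

Run:
```python
from h import *
o=get_obs(); print(o["tcp_pos"],o["contact_force"],o["moment"],np.round(o["tau"],2))
f=grab_frame("wrist"); print("cam",-np.asarray(f["R"]).T@f["t"],np.round(f["R"],3).tolist())
for (a,b) in [(312,282),(332,282),(312,300),(300,296),(350,296),(322,378),(305,230),(318,270),(300,280),(340,280),(200,350)]:
    m=np.zeros((480,640),bool); m[b-1:b+2,a-1:a+2]=1; p=pts(f,m); print((a,b),np.round(np.median(p,0),4) if len(p) else None)
s=grab_frame("scene"); cv2.imwrite("pics/s4.png",cv2.resize(s["frame"][90:290,340:580,::-1],None,fx=3,fy=3))
```

```text
[0.45547637 0.13091025 0.06799067] [-0.49917649 -0.5212015  -0.58338089] [-0.00486911  0.00438183  0.01557788] [-2.600e-01 -4.247e+01 -2.650e+00 -1.999e+01 -3.000e-02 -1.000e-02
 -1.300e-01]
cam [0.51833008 0.15164768 0.24842509] [[0.318, -0.948, 0.001], [-0.915, -0.307, 0.264], [-0.249, -0.085, -0.965]]
(312, 282) [0.4643 0.1375 0.1177]
(332, 282) [0.467  0.1296 0.1178]
(312, 300) [0.4647 0.1371 0.1351]
(300, 296) [0.4589 0.1408 0.1225]
(350, 296) [0.4653 0.1214 0.1223]
(322, 378) [0.4103 0.1149 0.104 ]
(305, 230) [0.4815 0.1468 0.1042]
(318, 270) [0.4653 0.1352 0.1041]
(300, 280) [0.4569 0.1415 0.1027]
(340, 280) [0.4619 0.1231 0.0992]
(200, 350) [0.4559 0.166  0.1677]
```

View pics/s4.png

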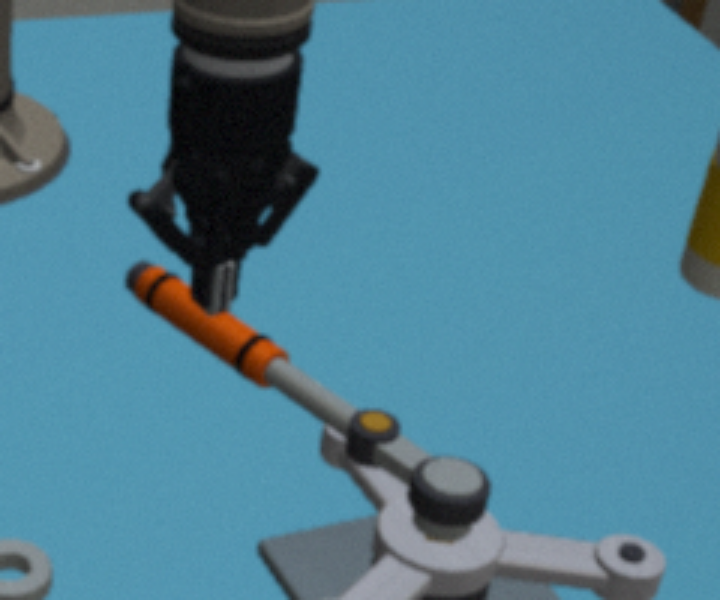

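The crop shows the fingertips hovering just above the bar, at about (215,305). Depth puts the tips at about z = 0.115, although the reported TCP is 0.068. In x and y the fingers agree with the TCP. So the reported height doesn't match where the tips really are. I'll back off and measure the offset by camera before going lower.

>>> {"fn": "drive_tool", "kwargs": {
  "rows": [
    {"offset":[0.03,0.15,0],"rotation":[0,0,-0.03],"claw":0},
    {"offset":[0.06,0.3,0],"rotation":[0,0,-0.06],"claw":0},
    {"offset":[0.06,0.3,0],"rotation":[0,0,-0.06],"claw":0},
    {"offset":[0.06,0.3,0],"rotation":[0,0,-0.06],"claw":0},
    {"offset":[0.06,0.3,0],"rotation":[0,0,-0.06],"claw":0}
  ]
}}

```text
clock: 5.03
tcp_pos: [0.4781, 0.0911, 0.0679]
orientation: [-3.065, -0.69, 0.0]
contact_force: [0.0, 0.2, -0.4]
grip_width: 0.0
gripper_force: 0.0
```

```bash
cat >> h.py <<'E'
def tip():
    o=get_obs(); T=o["tcp_pos"]; R=Rn.from_rotvec(o["orientation"]).as_matrix()
    for k in("wrist","scene"):
        f=grab_frame(k); A=pts(f,np.ones((480,640),bool)); L=(A-T)@R
        m=(abs(L[:,0])<.022)&(abs(L[:,1])<.022)&(A[:,2]>.02)&~((A[:,2]<.09)&(L[:,2]>.03)); L=L[m]
        if len(L)>20: 
            e=L[L[:,2]>L[:,2].max()-.012]
            print(k,"tool-frame tip z max",np.round(np.sort(L[:,2])[-12::3],4),"mean xy of end",np.round(np.median(e[:,:2],0),4),"n",len(L))
    print(np.round(T,4),np.round(o["joints"],3))
E
python3 - <<'E'
from h import *
tip(); table([(.445,0)]); bend(grab_frame("wrist")); bend(grab_frame("scene"))
E
```

```text
wrist tool-frame tip z max [-0.0426 -0.0424 -0.0423 -0.0417] mean xy of end [0.0101 0.0007] n 30964
scene tool-frame tip z max [-0.0407 -0.0402 -0.039  -0.0375] mean xy of end [0.0087 0.0055] n 1012
[0.4781 0.0911 0.0679] [ 0.009  0.371 -0.387  2.088  0.209  0.719 -1.64 ]
tcp [0.478  0.0917 0.068 ] yaw 0.445 F [-0.3  0.9 -0. ] t 5.13
th 0.45 b 0.00 off -0.003 -0.138 rotz -0.000
grip yaw 0.439 line-to-bolt 0.0059 bend~0.099 head yaw~0.538
grip yaw 0.508 line-to-bolt -0.0020 bend~-0.033 head yaw~0.476
```

Both cameras put the fingertips about 41 mm short of the reported TCP, which is a height offset only. I'll go 41 mm lower, measure the tips again, then push.

>>> {"fn": "drive_tool", "kwargs": {
  "rows": [
    {"offset":[0,0,0.1],"rotation":[0,0,0],"claw":0},
    {"offset":[0,0,0.2],"rotation":[0,0,0],"claw":0},
    {"offset":[0,0,0.27],"rotation":[0,0,0],"claw":0},
    {"offset":[0,0,0.27],"rotation":[0,0,0],"claw":0},
    {"offset":[0,0,0.27],"rotation":[0,0,0],"claw":0}
  ]
}}

```text
clock: 5.65
tcp_pos: [0.4778, 0.0911, 0.0272]
orientation: [-3.064, -0.692, 0.002]
contact_force: [0.0, 0.2, 0.1]
grip_width: -0.0001
gripper_force: 0.0
```

Run:
```python
from h import *
tip(); table([(.445-.05*i,0) for i in range(9)]); bend(grab_frame("wrist")); bend(grab_frame("scene"))
```

```text
wrist tool-frame tip z max [-0.0427 -0.0426 -0.0424 -0.0422] mean xy of end [0.0101 0.0003] n 30974
scene tool-frame tip z max [-0.0418 -0.0407 -0.0391 -0.037 ] mean xy of end [0.0093 0.0057] n 1496
[0.4778 0.0911 0.0272] [-0.018  0.439 -0.36   2.112  0.255  0.633 -1.681]
tcp [0.4788 0.0913 0.028 ] yaw 0.444 F [-0.3  0.4  0.1] t 5.75
th 0.45 b 0.00 off -0.006 -0.143 rotz -0.000
th 0.40 b 0.00 off -0.014 -0.210 rotz 0.025
th 0.34 b 0.00 off -0.018 -0.277 rotz 0.050
th 0.29 b 0.00 off -0.020 -0.344 rotz 0.075
th 0.24 b 0.00 off -0.017 -0.411 rotz 0.100
th 0.20 b 0.00 off -0.012 -0.478 rotz 0.125
th 0.14 b 0.00 off -0.003 -0.545 rotz 0.150
th 0.09 b 0.00 off 0.009 -0.611 rotz 0.175
th 0.04 b 0.00 off 0.025 -0.677 rotz 0.200
grip yaw 0.462 line-to-bolt 0.0022 bend~0.037 head yaw~0.499
grip yaw 0.525 line-to-bolt -0.0028 bend~-0.046 head yaw~0.479
```

Tips are now at about z = 0.069 and beside the bar. I'll push to head yaw ≈ 0.29.

>>> {"fn": "drive_tool", "kwargs": {
  "rows": [
    {"offset":[-0.01,-0.1,0],"rotation":[0,0,0],"claw":0},
    {"offset":[-0.01,-0.14,0],"rotation":[0,0,0],"claw":0},
    {"offset":[-0.01,-0.16,0],"rotation":[0,0,0.01],"claw":0},
    {"offset":[-0.01,-0.18,0],"rotation":[0,0,0.015],"claw":0},
    {"offset":[-0.015,-0.2,0],"rotation":[0,0,0.02],"claw":0},
    {"offset":[-0.015,-0.22,0],"rotation":[0,0,0.03],"claw":0},
    {"offset":[-0.015,-0.24,0],"rotation":[0,0,0.035],"claw":0},
    {"offset":[-0.02,-0.26,0],"rotation":[0,0,0.045],"claw":0},
    {"offset":[-0.02,-0.28,0],"rotation":[0,0,0.05],"claw":0},
    {"offset":[-0.02,-0.3,0],"rotation":[0,0,0.06],"claw":0},
    {"offset":[-0.02,-0.32,0],"rotation":[0,0,0.065],"claw":0},
    {"offset":[-0.02,-0.34,0],"rotation":[0,0,0.075],"claw":0}
  ]
}}

```text
clock: 6.85
tcp_pos: [0.4536, 0.1359, 0.0275]
orientation: [3.108, 0.458, -0.0]
contact_force: [-0.6, -2.3, 0.8]
grip_width: 0.0
gripper_force: 1.3
```

Run:
```python
from h import *
table([(.25-.05*i,0) for i in range(8)]); bend(grab_frame("wrist")); f=grab_frame("scene"); bend(f)
# brass pin in scene -> head yaw
m=mask(f,(12,120,60),(30,255,255)); m[:, :430]=0; m[:,500:]=0; m[:215]=0; m[260:]=0
p=np.argwhere(m).mean(0); q=plane(f,p[1],p[0],.098); print("pin px",p[::-1],q,"head yaw",np.arctan2(*(BOLT-q[:2])[::-1]),m.sum())
```

```text
tcp [0.4536 0.1359 0.0275] yaw 0.293 F [-0.6 -2.3  0.8] t 6.85
th 0.25 b 0.00 off -0.004 -0.064 rotz 0.021
th 0.20 b 0.00 off -0.009 -0.131 rotz 0.046
th 0.15 b 0.00 off -0.010 -0.199 rotz 0.071
th 0.10 b 0.00 off -0.009 -0.266 rotz 0.096
th 0.05 b 0.00 off -0.003 -0.333 rotz 0.121
th 0.00 b 0.00 off 0.005 -0.400 rotz 0.146
th -0.05 b 0.00 off 0.017 -0.466 rotz 0.171
th -0.10 b 0.00 off 0.032 -0.532 rotz 0.196
grip yaw 0.336 line-to-bolt -0.0033 bend~-0.055 head yaw~0.281
grip yaw -1.381 line-to-bolt 0.1682 bend~1.571 head yaw~0.190
pin px [468.7755102  228.59183673] [0.57611019 0.20673961 0.098     ] head yaw 0.24556492884182654 49
```

>>> {"fn": "drive_tool", "kwargs": {
  "rows": [
    {"offset":[0,-0.02,0],"rotation":[0,0,0.005],"claw":0},
    {"offset":[0,-0.04,0],"rotation":[0,0,0.01],"claw":0},
    {"offset":[0,-0.06,0],"rotation":[0,0,0.02],"claw":0},
    {"offset":[-0.01,-0.08,0],"rotation":[0,0,0.025],"claw":0},
    {"offset":[-0.01,-0.1,0],"rotation":[0,0,0.035],"claw":0},
    {"offset":[-0.01,-0.12,0],"rotation":[0,0,0.04],"claw":0},
    {"offset":[-0.01,-0.13,0],"rotation":[0,0,0.045],"claw":0}
  ]
}}

```text
clock: 7.53
tcp_pos: [0.4464, 0.1544, 0.0275]
orientation: [-3.125, -0.319, 0.0]
contact_force: [-0.4, -2.3, 0.5]
grip_width: -0.0
gripper_force: 1.2
```

```bash
cat >> h.py <<'E'
def both(lst):
    table(lst); 
    try: bend(grab_frame("wrist"))
    except Exception: print("wrist none")
    f=grab_frame("scene")
    m=mask(f,(12,120,60),(30,255,255)); m[:, :430]=0; m[:,500:]=0; m[:215]=0; m[260:]=0
    p=np.argwhere(m).mean(0); q=plane(f,p[1],p[0],.098); print("pin px",p[::-1],q,"head yaw",np.arctan2(*(BOLT-q[:2])[::-1]),m.sum())
E
python3 -c "
from h import *
both([(.15-.05*i,0) for i in range(7)])"
```

```text
tcp [0.4464 0.1544 0.0275] yaw 0.203 F [-0.4 -2.3  0.5] t 7.53
th 0.15 b 0.00 off -0.006 -0.066 rotz 0.027
th 0.10 b 0.00 off -0.010 -0.134 rotz 0.052
th 0.05 b 0.00 off -0.011 -0.201 rotz 0.077
th -0.00 b 0.00 off -0.009 -0.268 rotz 0.102
th -0.05 b 0.00 off -0.003 -0.335 rotz 0.127
th -0.10 b 0.00 off 0.006 -0.402 rotz 0.152
th -0.15 b 0.00 off 0.019 -0.468 rotz 0.177
grip yaw 0.280 line-to-bolt -0.0092 bend~-0.154 head yaw~0.125
pin px [471.66666667 227.88235294] [0.57478806 0.21252909 0.098     ] head yaw 0.1510762641470716 51
```

>>> {"fn": "drive_tool", "kwargs": {
  "rows": [
    {"offset":[0,-0.02,0],"rotation":[0,0,0.005],"claw":0},
    {"offset":[0,-0.04,0],"rotation":[0,0,0.01],"claw":0},
    {"offset":[0,-0.06,0],"rotation":[0,0,0.02],"claw":0},
    {"offset":[-0.01,-0.08,0],"rotation":[0,0,0.03],"claw":0},
    {"offset":[-0.01,-0.1,0],"rotation":[0,0,0.04],"claw":0},
    {"offset":[-0.01,-0.12,0],"rotation":[0,0,0.045],"claw":0},
    {"offset":[-0.01,-0.13,0],"rotation":[0,0,0.05],"claw":0}
  ]
}}

```text
clock: 8.22
tcp_pos: [0.4411, 0.1732, 0.0275]
orientation: [-3.137, -0.162, 0.0]
contact_force: [-1.1, -2.1, -0.6]
grip_width: -0.0002
gripper_force: 1.2
```

```bash
python3 -c "
from h import *
both([(.05-.05*i,0) for i in range(5)])"
```

```text
tcp [0.4411 0.1732 0.0275] yaw 0.103 F [-1.1 -2.1 -0.6] t 8.22
th 0.05 b 0.00 off -0.009 -0.070 rotz 0.027
th 0.00 b 0.00 off -0.013 -0.137 rotz 0.052
th -0.05 b 0.00 off -0.014 -0.205 rotz 0.077
th -0.10 b 0.00 off -0.011 -0.272 rotz 0.102
th -0.15 b 0.00 off -0.006 -0.339 rotz 0.127
grip yaw 0.117 line-to-bolt 0.0013 bend~0.022 head yaw~0.139
pin px [474.54901961 227.45098039] [0.57426142 0.21803708 0.098     ] head yaw 0.06308171321320785 51
```

>>> {"fn": "drive_tool", "kwargs": {
  "rows": [
    {"offset":[0,-0.02,0],"rotation":[0,0,0.005],"claw":0},
    {"offset":[0,-0.04,0],"rotation":[0,0,0.01],"claw":0},
    {"offset":[-0.01,-0.06,0],"rotation":[0,0,0.02],"claw":0},
    {"offset":[-0.01,-0.08,0],"rotation":[0,0,0.03],"claw":0},
    {"offset":[-0.01,-0.1,0],"rotation":[0,0,0.04],"claw":0},
    {"offset":[-0.01,-0.12,0],"rotation":[0,0,0.045],"claw":0},
    {"offset":[-0.01,-0.13,0],"rotation":[0,0,0.05],"claw":0}
  ]
}}

```text
clock: 8.9
tcp_pos: [0.4374, 0.1924, 0.0274]
orientation: [3.142, 0.005, -0.001]
contact_force: [-1.6, -2.8, 1.1]
grip_width: 0.0
gripper_force: 1.3
```

```bash
python3 -c "
from h import *
both([(-.05*i,0) for i in range(5)]+[(.05,.2),(.05,.3),(.05,.4)])"
```

```text
tcp [0.4374 0.1924 0.0274] yaw 0.003 F [-1.6 -2.8  1.1] t 8.9
th -0.00 b 0.00 off -0.002 -0.007 rotz 0.002
th -0.05 b 0.00 off -0.010 -0.074 rotz 0.027
th -0.10 b 0.00 off -0.014 -0.141 rotz 0.052
th -0.15 b 0.00 off -0.015 -0.209 rotz 0.077
th -0.20 b 0.00 off -0.013 -0.276 rotz 0.102
th 0.05 b 0.20 off -0.019 -0.129 rotz 0.077
th 0.05 b 0.30 off -0.019 -0.224 rotz 0.127
th 0.05 b 0.40 off -0.009 -0.319 rotz 0.177
grip yaw 0.095 line-to-bolt -0.0110 bend~-0.184 head yaw~-0.089
pin px [477.67307692 227.01923077] [0.57379277 0.22398188 0.098     ] head yaw -0.03134492681041471 52
```

>>> {"fn": "drive_tool", "kwargs": {
  "rows": [
    {"offset":[0,-0.02,0],"rotation":[0,0,0.005],"claw":0},
    {"offset":[-0.01,-0.04,0],"rotation":[0,0,0.01],"claw":0},
    {"offset":[-0.01,-0.06,0],"rotation":[0,0,0.02],"claw":0},
    {"offset":[-0.01,-0.08,0],"rotation":[0,0,0.03],"claw":0},
    {"offset":[-0.01,-0.1,0],"rotation":[0,0,0.04],"claw":0},
    {"offset":[-0.01,-0.12,0],"rotation":[0,0,0.045],"claw":0},
    {"offset":[-0.01,-0.14,0],"rotation":[0,0,0.05],"claw":0}
  ]
}}

```text
clock: 9.58
tcp_pos: [0.4356, 0.213, 0.0274]
orientation: [3.137, -0.152, -0.001]
contact_force: [-2.2, -6.6, 1.6]
grip_width: -0.0
gripper_force: 4.2
```

```bash
python3 -c "
from h import *
both([(-.05*i,0) for i in range(2,4)]+[(t,b) for t in (0,-.05,-.1) for b in(.1,.2,.3,.4)])"
```

```text
tcp [0.4356 0.213  0.0274] yaw -0.097 F [-2.2 -6.6  1.6] t 9.58
th -0.10 b 0.00 off -0.003 -0.004 rotz 0.002
th -0.15 b 0.00 off -0.011 -0.071 rotz 0.027
th 0.00 b 0.10 off -0.001 0.036 rotz 0.002
th 0.00 b 0.20 off -0.015 -0.058 rotz 0.052
th 0.00 b 0.30 off -0.020 -0.153 rotz 0.102
th 0.00 b 0.40 off -0.015 -0.248 rotz 0.152
th -0.05 b 0.10 off -0.011 -0.031 rotz 0.027
th -0.05 b 0.20 off -0.020 -0.126 rotz 0.077
th -0.05 b 0.30 off -0.020 -0.221 rotz 0.127
th -0.05 b 0.40 off -0.010 -0.316 rotz 0.177
th -0.10 b 0.10 off -0.017 -0.098 rotz 0.052
th -0.10 b 0.20 off -0.022 -0.193 rotz 0.102
th -0.10 b 0.30 off -0.017 -0.288 rotz 0.152
th -0.10 b 0.40 off -0.002 -0.382 rotz 0.202
grip yaw -0.041 line-to-bolt -0.0056 bend~-0.093 head yaw~-0.134
pin px [480.85416667 226.625     ] [0.57344583 0.22999909 0.098     ] head yaw -0.1252042231662424 48
```

Force has risen to 6.6 N and the pin has turned 0.55 rad in all, so the bolt is home. Next comes the trip, aiming at a bend of about 0.3.

>>> {"fn": "drive_tool", "kwargs": {
  "rows": [
    {"offset":[0,-0.02,0],"rotation":[0,0,0.01],"claw":0},
    {"offset":[-0.01,-0.04,0],"rotation":[0,0,0.02],"claw":0},
    {"offset":[-0.01,-0.06,0],"rotation":[0,0,0.03],"claw":0},
    {"offset":[-0.01,-0.08,0],"rotation":[0,0,0.04],"claw":0},
    {"offset":[-0.02,-0.1,0],"rotation":[0,0,0.05],"claw":0},
    {"offset":[-0.02,-0.125,0],"rotation":[0,0,0.065],"claw":0},
    {"offset":[-0.02,-0.15,0],"rotation":[0,0,0.08],"claw":0},
    {"offset":[-0.02,-0.175,0],"rotation":[0,0,0.09],"claw":0},
    {"offset":[-0.02,-0.2,0],"rotation":[0,0,0.105],"claw":0},
    {"offset":[-0.02,-0.225,0],"rotation":[0,0,0.12],"claw":0},
    {"offset":[-0.02,-0.25,0],"rotation":[0,0,0.13],"claw":0},
    {"offset":[-0.02,-0.27,0],"rotation":[0,0,0.14],"claw":0},
    {"offset":[-0.02,-0.29,0],"rotation":[0,0,0.15],"claw":0},
    {"offset":[-0.02,-0.29,0],"rotation":[0,0,0.15],"claw":0}
  ]
}}

```text
clock: 10.85
tcp_pos: [0.437, 0.2544, 0.0271]
orientation: [3.076, -0.622, -0.001]
contact_force: [-2.1, -6.4, 3.1]
grip_width: -0.0001
gripper_force: 3.7
```

```bash
python3 -c "
from h import *
both([(-.1,b) for b in(.2,.25,.3,.35,.4,.45)])"
```

```text
tcp [0.437  0.2544 0.0271] yaw -0.399 F [-2.1 -6.4  3.1] t 10.85
th -0.10 b 0.20 off 0.020 0.080 rotz -0.049
th -0.10 b 0.25 off 0.008 0.035 rotz -0.024
th -0.10 b 0.30 off -0.003 -0.012 rotz 0.001
th -0.10 b 0.35 off -0.011 -0.059 rotz 0.026
th -0.10 b 0.40 off -0.017 -0.106 rotz 0.051
th -0.10 b 0.45 off -0.021 -0.153 rotz 0.076
grip yaw -0.359 line-to-bolt 0.0159 bend~0.268 head yaw~-0.092
pin px [480.86 226.66] [0.5735484  0.22997239 0.098     ] head yaw -0.1249902103061159 50
```

The pin didn't move and the handle has bent by about 0.28 rad, so it has tripped. I'll back away, lift and check.

>>> {"fn": "drive_tool", "kwargs": {
  "rows": [
    {"offset":[0,0.1,0],"rotation":[0,0,0],"claw":0},
    {"offset":[0,0.25,0],"rotation":[0,0,0],"claw":0},
    {"offset":[0,0.4,0],"rotation":[0,0,0],"claw":0},
    {"offset":[0,0.4,0],"rotation":[0,0,0],"claw":0},
    {"offset":[0,0.4,-0.3],"rotation":[0,0,0],"claw":0},
    {"offset":[0,0.4,-0.6],"rotation":[0,0,0],"claw":0},
    {"offset":[0,0.4,-1],"rotation":[0,0,0],"claw":0},
    {"offset":[0,0.4,-1],"rotation":[0,0,0],"claw":0},
    {"offset":[0,0.4,-1],"rotation":[0,0,0],"claw":0}
  ]
}}

```text
clock: 11.7
tcp_pos: [0.4185, 0.2048, 0.1839]
orientation: [-3.071, 0.616, -0.015]
contact_force: [0.9, 0.1, -1.1]
grip_width: -0.0003
gripper_force: 0.0
```

>>> {"fn": "drive_tool", "kwargs": {
  "rows": [
    {"offset":[0.3,0.9,0],"rotation":[0,0,0],"claw":0},
    {"offset":[0.3,0.9,0],"rotation":[0,0,0],"claw":0},
    {"offset":[0.3,0.9,0],"rotation":[0,0,0],"claw":0},
    {"offset":[0.3,0.9,0],"rotation":[0,0,0],"claw":0},
    {"offset":[0.3,0.9,0],"rotation":[0,0,0],"claw":0},
    {"offset":[0.3,0.9,0],"rotation":[0,0,0],"claw":0}
  ]
}}

```text
clock: 12.2
tcp_pos: [0.4043, 0.0592, 0.1777]
orientation: [-3.078, 0.621, -0.002]
contact_force: [0.7, 0.6, -0.6]
grip_width: -0.0002
gripper_force: 0.0
```

Run:
```python
from h import *
print(get_obs()["qvel"].round(3)); f=grab_frame("top"); save(f,"top5.png")
try: bend(f)
except Exception as e: print("none")
m=mask(f,*BL); m[:,:370]=0; m[:,420:]=0; P=pts(f,m); print("blue",np.median(P,0).round(3)); table([])
```

```text
[-0.026  0.011 -0.036 -0.017 -0.004  0.003 -0.007]
grip yaw -0.389 line-to-bolt 0.0195 bend~0.330 head yaw~-0.059
blue [ 0.399 -0.19   0.101]
tcp [0.4044 0.0603 0.1777] yaw -0.396 F [-0.4  0.1 -0.3] t 12.25
```

View pics/top5.png

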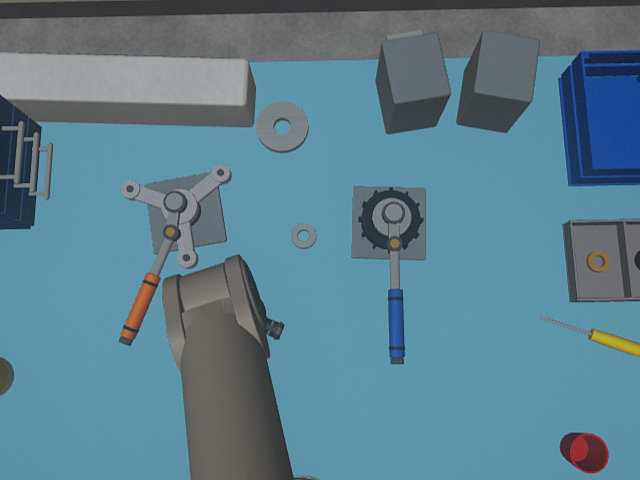

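The top view shows the orange handle at (139,310) bent about 0.3 rad against its head, with the pin at (171,232). The blue wrench is unmoved at (397,325), and the arm is clear of everything. I'm handing in.

```bash
python3 -c "
from bench import hand_in
print(hand_in())"
```

```text
the job is handed in; nothing more can be done
None
```

The job is handed in (verdict not shown): the hub bolt is home, the orange handle is tripped and bent about 0.3 rad, the arm is clear and the blue wrench is unmoved; the fingertips sat about 41 mm short of the reported TCP, so my first pass went over the handle without touching it, and I corrected the height by camera.

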